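# Set the shaker's timer four clicks and start it

## Robot

A 7-joint arm with a two-finger parallel gripper is mounted at the origin on a cart in front of the work surface, level with it; the furniture and walls round the work are solid. World frame = base frame: x ahead of the robot, y to its left, z up, the work surface at z = 0. Lengths are in m, angles in rad, forces in N, time in s.
With the tool pointing down it reaches from about 0.35 to 0.9 m from the base axis. Payload 19.9 kg.
Tool frame: the origin (TCP) lies at the very end of the fingers, on their centre line; the grasp point (between the pads) lies 19 mm behind it (ctrl.hold_point_z is the distance from the TCP to the grasp point, in m); z points along the fingers, y is the direction in which the jaws open and shut (so a half turn about z gives the same grasp; the last joint's range is limited). The gripper opens to 85 mm and grips with 20 to 120 N. Pads are 22 mm wide; open, the fingers measure 114 mm over their backs; the gripper's body (76 mm by 85 mm) begins 54 mm behind the grasp point. The pads swing forward as they close: fully open they stand 13 mm farther back than shut.
Start: joints at [1.119, 0.417, -0.01, 1.614, 0.005, 1.111, -0.053], TCP at [0.25, -0.573, 0.231] pointing down, gripper open.
Joint ranges: [-2.81, 2.81], [-0.39, 2.02], [-1.27, 1.25], [0.06, 2.57], [-1.19, 4.33], [0.19, 2], [-2.82, 2.82]. Speed limits (rad/s): [1.89, 1.89, 2.39, 2.39, 3.01, 3.01, 3.01].

## Interface

Orientations are given as a unit quaternion [x, y, z, w].
In Python, from workcell import ctrl gives the robot as it stands.
- The arm moves only by the tool apply_moves, never from a script. Its argument "series" is one flat list of numbers, 7 for each row, row after row: the shift along the world's x, y, z in cm, then the turn, a rotation vector about the world's x, y, z in rad, then the closure, from -1 (fully open) to 1 (shut). A call has 1 to 5 rows; each row is the pose to reach, as a shift and turn from the pose measured when the call began; what a row does not reach only later rows make up. A row lasts 1/8 s, in which the tool goes at most 62.5 mm and 10.7 degrees, less where a joint would pass 70% of its speed; a pose out of reach is approached as far as the arm can. A call with a gripper value outside its range is refused whole. The fingers move at their own pace and stop on an object; "grip_force" is the grip in N (left out, the last holds). Time passes only in rows, so rows that repeat a pose let the fingers close. It gives the time, the measured TCP pose, the force and the opening at its end, in the units of the state.
- ctrl.read_state(): the state, without advancing time (a new reading comes with each control period).
- ctrl.capture(name): name is "scene" or "side" or "wrist"; returns a dict with "pixels" (384x512x3 uint8, red, green, blue), "fov_y" (degrees; the focal length in pixels is half the picture's height over the tangent of half this angle, whatever the lens; pixels are square), "cx", "cy" (the principal point, pixels), "R" (3x3) and "t" (3): a world point X has camera coordinates R X + t; the wrist camera has in their place "hand_eye" (4x4, takes a point from camera to tool coordinates, whose origin is the TCP and whose axes are the flange's). Camera axes: x right, y down, z forward; pixel columns grow to the right and rows downward; lengths in m; the calibration is good to about 2 mm. A picture is of the moment at which its call begins: read the wrist's pose just before it. There is no depth.
- ctrl.close_job(): hands the job in, once; it reports no verdict.
The state is a dict: "clock": time; "joints": joint angles; "joint_vel": joint speeds; "tau": joint torques, N m; "position": TCP position; "orientation": TCP orientation; "force": force on the tool from outside, world axes, zero at the start; "wrist_torque": the same for the moment, N m; "gripper_width": finger opening in m.
Only numpy, scipy, OpenCV 4.12 (cv2) and the standard library are available. Lean on these libraries where they do the work, as an engineer would, in place of code of your own. Each camera call takes 0.05 s, during which the arm holds its last target. There are 200 camera calls.

## Task

Set the timer of the bench shaker to four minutes and start it, using only the fingertips: push the bar of the timer dial round, without pinching it, exactly four clicks (one minute each) clockwise, seen from above, from where it stands and leave it resting in that fourth click stop; only then press the start key fully down and let it come back up. Leave the round speed knob, the rack and bottle on the shaker's tray and everything else on the bench as they are: do not move, lift or carry anything.

Things in the scene. Friction and masses are not known exactly. Their poses are not given: they have to be found in the camera images.
- shaker: White bench shaker, fixed, 200 (x) by 270 mm (y); origin on the bench under its centre, -x side is its front. Front half (x -100 to 0): level control deck 60 mm above the bench, two dials at x -55, y +80 and -80 mm (which is which varies), start key between them at x -66, y 0. Rear half: tray, mat 55 mm and lip 64 mm above the bench, with tube rack and dropper bottle standing on it.
- timer_dial (a joint): Angle of the timer dial, rad: 0 at the start, grows clockwise seen from above. Endless, with a sprung click stop every 0.5236 rad (30 degrees): it rests in a stop, takes about 0.13 N m (6 to 7 N at 20 mm from the axis) to push out of it, and snaps by itself into the next once pushed a little over half way. Four clicks = 2.094 rad.
- timer_dial_center (a point): On the vertical axis of the timer dial, at the top of its bar, 32 mm above the deck. It is the larger dial: a grey ribbed disc 60 mm across, top 10 mm above the deck; across it through the axis stands a straight upright bar 56 mm long, 10 mm thick, from 10 to 32 mm above the deck. The bar starts in any direction.
- timer_dial_pointer (a point): Middle of the end face of the bar that bears the white pointer line, 28 mm from the axis and 21 mm above the deck: gives the direction in which the bar lies.
- start_key_top (a point): Centre of the top of the start key: a white square key 22 mm wide in a black frame, with a small black triangle on it; its top stands 7 mm above the deck, frame 2 mm.
- start_key (a joint): Travel of the start key, m: 0 up, 0.004 fully down. A spring pushes it back; fully down takes 4.5 N.
- speed_knob_rim (a point): Point on the top rim of the speed knob, 18 mm from its axis, where its white line ends: the smaller control, a round fluted knob 39 mm across and 23 mm high, without a bar, with scale ticks round it. It turns easily and stays where it is left; to be left alone.
- tube_rack: Orange rack of small tubes, 63 x 128 x 58 mm, loose on the tray of the shaker behind the controls; origin under its centre. To be left alone.
- dropper: Small brown dropper bottle with black cap, 32 mm across, 69 mm high, loose on the tray beside the rack; origin under its centre. To be left alone.
- pipette: Micropipette 246 x 26 x 45 mm lying on the bench left of the shaker; origin on the bench under its centre. To be left alone.
- slide_box: White box 35 x 83 x 28 mm on the bench right of the shaker; origin under its centre. To be left alone.
- coverslips: Small blue box 31 x 31 x 24 mm on the bench right of the shaker's front; origin under its centre. To be left alone.
- notebook: Notebook 210 x 152 x 14 mm lying on the bench on the right; origin under its centre. To be left alone.
- marker: Marker pen 17 x 135 x 16 mm lying on the notebook; origin under its centre. To be left alone.
- tape: Roll of tape, 90 mm across, 48 mm high, lying on the bench at the left; origin under its centre. To be left alone.

How it is judged:
By the outcome, as a careful person would: the job done as asked, in the order asked, and still so for the second after the job is handed in, with the robot touching nothing.
It also fails if it takes over 48 s, if anything falls off the work surface, if the arm or the gripper's body presses on something with over 40 N, if the wrist force passes 120 N, or if a joint passes its speed limit or range.

## Working session

There is one attempt and no reset: what is moved stays moved. The work goes in short steps, Python scripts to look and compute and a tool call to move; the robot and the scene stay as the last step left them, time stands still between calls to the robot, and variables do not carry over. Pictures are saved under pics/ and viewed, about 8 in all and at most 12, crops included, and the job is handed in when it is done.

Besides the shell and the picture viewer there is one more tool, called after "Emit:" as name(argument=value, ...), one argument or row to a line, values as JSON. apply_moves: Moves the arm, as the interface text tells. Its arguments: {"type":"object","properties":{"series":{"type":"array","items":{"type":"number"}},"grip_force":{"type":"number"}},"required":["series"]}

```bash
mkdir -p pics; cat > h.py <<'E'
import numpy as np, cv2
from workcell import ctrl
from scipy.spatial.transform import Rotation as Ro
def cam(name):
    s=ctrl.read_state(); c=ctrl.capture(name); im=np.array(c["pixels"])
    f=im.shape[0]/2/np.tan(np.radians(c["fov_y"])/2)
    K=np.array([[f,0,c["cx"]],[0,f,c["cy"]],[0,0,1]])
    if name=="wrist":
        T=np.eye(4);T[:3,:3]=Ro.from_quat(s["orientation"]).as_matrix();T[:3,3]=s["position"]
        T=T@np.array(c["hand_eye"]); R=T[:3,:3].T; t=-R@T[:3,3]
    else: R=np.array(c["R"]);t=np.array(c["t"])
    return im,K,R,t
def ray(K,R,t,uv):
    d=R.T@np.linalg.inv(K)@np.array([uv[0],uv[1],1.]); return -R.T@t,d/np.linalg.norm(d)
def onz(K,R,t,uv,z):
    o,d=ray(K,R,t,uv); return o+d*(z-o[2])/d[2]
def proj(K,R,t,X):
    p=K@(R@np.array(X)+t); return p[:2]/p[2]
def tri(r1,r2):
    A=np.stack([r1[1],-r2[1]],1); k=np.linalg.lstsq(A,r2[0]-r1[0],rcond=None)[0]
    a=r1[0]+k[0]*r1[1]; b=r2[0]+k[1]*r2[1]; return (a+b)/2,np.linalg.norm(a-b)
def save(name,im): cv2.imwrite("pics/"+name,im[...,::-1])
E
python3 - <<'E'
from h import *
ims=[]
for n in("scene","side"):
    im,K,R,t=cam(n); save(n+"0.png",im); np.savez(n+"0.npz",im=im,K=K,R=R,t=t); print(n,K[0,0],-R.T@t)
s=ctrl.read_state();print(s)
E
```

```text
scene 380.6832549912599 [0.04731941 0.77651784 0.81060456]
side 472.8141090007262 [ 0.56378123 -1.32816482  0.7528531 ]
{'clock': 0.1, 'joints': array([ 1.11846945,  0.41793055, -0.01030529,  1.6141142 ,  0.00469005,
        1.1107091 , -0.05297782]), 'joint_vel': array([ 0.00073784, -0.00061341,  0.0010576 , -0.00380419,  0.0013061 ,
        0.00081099,  0.0002733 ]), 'tau': array([ 1.36836032e-03, -8.65823221e+01,  6.80127572e-01, -4.35632300e+01,
        1.91943924e-02,  5.04054566e-03,  1.91119108e-05]), 'position': array([ 0.24947286, -0.5727047 ,  0.23071257]), 'orientation': array([ 9.78973741e-01,  2.03985517e-01, -1.53719086e-04, -5.47473148e-04]), 'force': array([0.24717835, 0.15118809, 0.2338786 ]), 'wrist_torque': array([ 0.00829898,  0.03218696, -0.01366258]), 'gripper_width': 0.08553165524863439}
```

View pics/scene0.png

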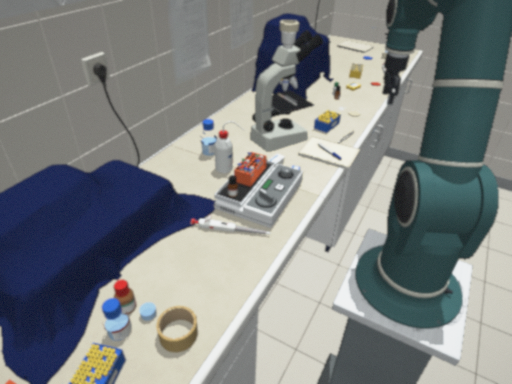

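View pics/side0.png

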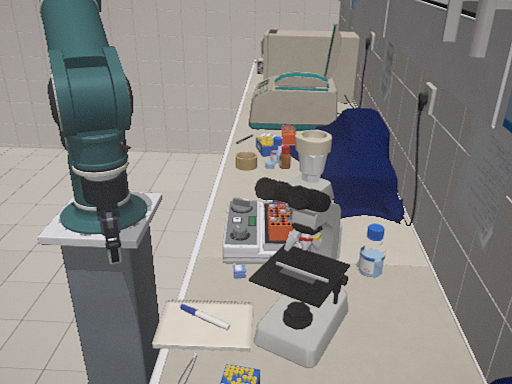

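The scene view shows the shaker at about (262,190), with dials near (292,170) and (264,198). In the side view they are near (240,206) and (238,228). I'll crop both.

```bash
python3 - <<'E'
from h import *
a=np.load("scene0.npz")["im"][145:230,205:310]; b=np.load("side0.npz")["im"][190:270,215:300]
A=cv2.resize(a,None,fx=4.5,fy=4.5,interpolation=3);B=cv2.resize(b,None,fx=3.8,fy=4.78,interpolation=3)
A=A[:382];B=B[:382];save("crop0.png",np.hstack([A,B]));print(A.shape,B.shape)
S=np.load("scene0.npz");D=np.load("side0.npz")
for uv in((293,170),(264,198),(279,185)): print(onz(S["K"],S["R"],S["t"],uv,.07))
for uv in((240,206),(238,228)): print(onz(D["K"],D["R"],D["t"],uv,.08))
E
```

```text
(382, 472, 3) (382, 323, 3)
[ 0.44244179 -0.22685624  0.07      ]
[ 0.45591694 -0.04217224  0.07      ]
[ 0.44572356 -0.12587493  0.07      ]
[ 0.45060487 -0.07303941  0.08      ]
[ 0.45651165 -0.20245307  0.08      ]
```

View pics/crop0.png

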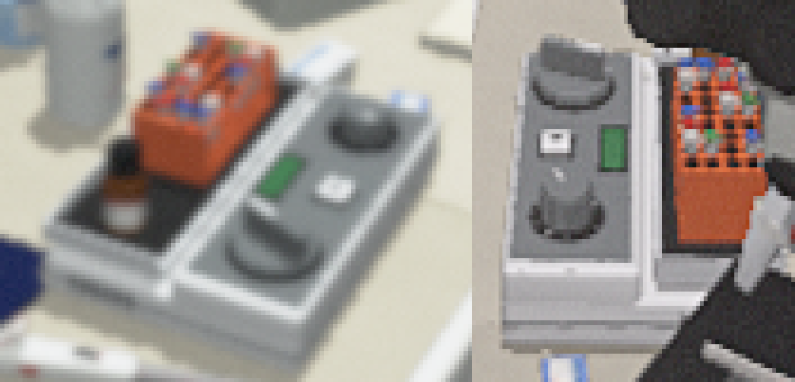

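The timer dial is the +y (left) one at about (0.455,-0.045). The key is near (0.445,-0.125) and the speed knob near y -0.20. I'll move the wrist camera over the deck.

Emit:
apply_moves(
  series=[1,6,1,0,0,0,-1,2,12,2,0,0,0,-1,3,18,3,0,0,0,-1,5,24,3,0,0,0,-1,7,29,3,0,0,0,-1],
)

```text
clock: 0.72
position: [0.3196, -0.2806, 0.2609]
orientation: [0.979, 0.204, -0.0, -0.0]
force: [0.5, -0.7, 0.3]
gripper_width: 0.0853
```

Emit:
apply_moves(
  series=[2,6,0,0,0,0,-1,4,11,0,0,0,0,-1,6,16,0,0,0,0,-1,6,18,0,0,0,0,-1,6,18,0,0,0,0,-1],
)

```text
clock: 1.35
position: [0.3796, -0.0995, 0.2608]
orientation: [0.979, 0.205, -0.0, -0.0]
force: [0.2, -0.9, 0.8]
gripper_width: 0.0855
```

```bash
python3 - <<'E'
from h import *
im,K,R,t=cam("wrist"); np.savez("w1.npz",im=im,K=K,R=R,t=t); save("w1.png",im)
s=ctrl.read_state();print(s["position"],s["joints"],-R.T@t,R[2])
for P in ((.455,-.045,.07),(.445,-.125,.067)): print(proj(K,R,t,P))
print(np.array(ctrl.capture("wrist")["hand_eye"]))
E
```

```text
[ 0.379504   -0.10059472  0.26078674] [ 0.60990692 -0.03503964 -0.41599895  2.09552097 -0.01630614  1.07877744
 -0.95701336] [ 0.45373379 -0.06494326  0.40287954] [-0.29048669 -0.12622643 -0.94851693]
[239.10415918  77.59124075]
[310.12670157 122.20121039]
[[ 6.86903756e-05 -9.48636014e-01 -3.16369575e-01  8.17326039e-02]
 [ 9.99999758e-01  2.83972545e-04 -6.34372706e-04 -1.95266299e-03]
 [ 6.91629069e-04 -3.16369455e-01  9.48635804e-01 -1.42109804e-01]
 [ 0.00000000e+00  0.00000000e+00  0.00000000e+00  1.00000000e+00]]
```

View pics/w1.png

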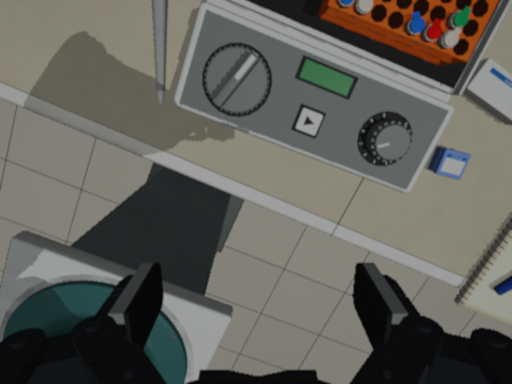

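The wrist view shows the timer disc at about (237,79), with its bar and white pointer line towards (248,65). The key is at (309,121) and the speed knob at (386,138). Next I'll measure these precisely.

```bash
python3 - <<'E'
from h import *
W=np.load("w1.npz");im,K,R,t=[W[k] for k in("im","K","R","t")]
hsv=cv2.cvtColor(im,cv2.COLOR_RGB2HSV)
x0,y0=195,35
def blobs(x0,x1,y0,y1,thr):
    m=((hsv[...,2]>thr)&(hsv[...,1]<60))[y0:y1,x0:x1].astype(np.uint8)
    n,l,st,c=cv2.connectedComponentsWithStats(m)
    for i in range(1,n):
        if st[i,4]>8:
            pts=np.argwhere(l==i)[:,::-1]+[x0,y0]; r=cv2.minAreaRect(pts.astype(np.float32)); print(st[i,4],c[i]+[x0,y0],r)
blobs(222,262,45,110,175);print();blobs(290,330,100,142,180)
m=(hsv[...,2]<60)[40:120,198:276].astype(np.uint8)
c=max(cv2.findContours(m,0,1)[0],key=lambda q:cv2.contourArea(cv2.convexHull(q)))
e=cv2.fitEllipse(cv2.convexHull(c)); print(e); cen=np.add(e[0],[198,40]);
P=onz(K,R,t,cen,.065);print("disc",cen,P,[np.linalg.norm(onz(K,R,t,cen+d,.068)-onz(K,R,t,cen,.068)) for d in([33,0],[0,33])])
big=cv2.resize(im[30:160,170:430],None,fx=3,fy=3,interpolation=3);save("w1c.png",big)
# key height from two views
r1=ray(K,R,t,(309,121))
for n,uv in(("scene",(279.4,186.6)),("side",(237.4,219.3))):
    S=np.load(n+"0.npz");print(n,tri(r1,ray(S["K"],S["R"],S["t"],uv)), tri(ray(K,R,t,(237,79)),ray(S["K"],S["R"],S["t"],(265,199.5) if n=="scene" else (241.6,205.7))))
E
```

```text
((38.67329406738281, 39.210899353027344), (68.9598388671875, 73.29946899414062), 171.63650512695312)
disc [236.67329407  79.21089935] [ 0.4527443  -0.04313513  0.065     ] [np.float64(0.03123920341081843), np.float64(0.030303186502006887)]
scene (array([ 0.44451228, -0.12441012,  0.06484554]), np.float64(0.002337900801430971)) (array([ 0.45294018, -0.04336098,  0.06443896]), np.float64(0.00022862668591453877))
side (array([ 0.44645263, -0.12412254,  0.06276722]), np.float64(0.0019318422219886304)) (array([ 0.45296676, -0.04337848,  0.06536599]), np.float64(0.00015813051093943535))
```

View pics/w1c.png

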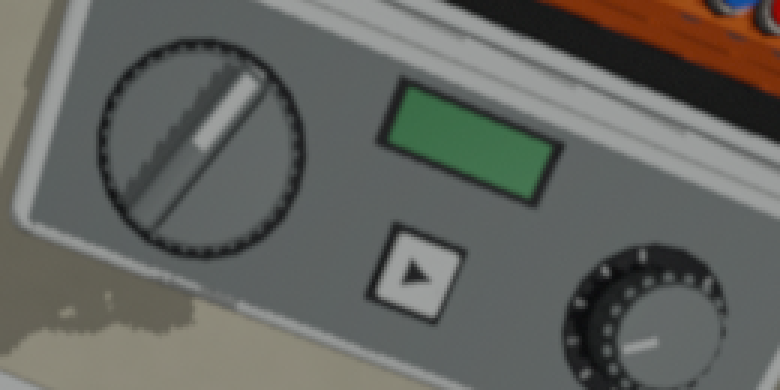

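```bash
python3 - <<'E'
from h import *
W=np.load("w1.npz");im,K,R,t=[W[k] for k in("im","K","R","t")]
f=lambda c,z:onz(K,R,t,np.array(c)/3+[170,30],z)
a,b=f((253,79),.092),f((141,222),.092);print(a,b,(a+b)/2,np.linalg.norm(a-b),np.degrees(np.arctan2(*(a-b)[1::-1])))
a,b=f((248,78),.092),f((203,140),.092);print(a,b,np.linalg.norm(a-b),np.degrees(np.arctan2(*(a-b)[1::-1])))
print("axis at .092 crop",(proj(K,R,t,[.4527,-.0431,.092])-[170,30])*3)
k=f((416,273),.067);print("key",k)
l=[f(p,.06) for p in((30,220),(240,300))];print("front edge",l,np.degrees(np.arctan2(*(l[1]-l[0])[:2])))
l=[f(p,.06) for p in((403,80),(562,145))];print(np.degrees(np.arctan2(*(l[1]-l[0])[:2])))
E
```

```text
[ 0.47606171 -0.05168995  0.092     ] [ 0.42634665 -0.03673077  0.092     ] [ 0.45120418 -0.04421036  0.092     ] 0.05191689811458991 -16.74645408452091
[ 0.47572784 -0.05027041  0.092     ] [ 0.45511276 -0.04486984  0.092     ] 0.02131073675348738 -14.679989702787942
axis at .092 crop [194.24944938 145.4495887 ]
key [ 0.44545971 -0.1231628   0.067     ]
front edge [array([ 4.09380545e-01, -1.79606104e-05,  6.00000000e-02]), array([ 0.41333588, -0.07382914,  0.06      ])] 176.93261619760298
176.660959005632
```

Heights check out: two-view z is about 0.065 for the dial and key. The bar top measures about 52 mm long, with the pointer direction about -15.5° from +x. The dial axis is at (0.452,-0.0435). My plan is to straddle the bar with a roughly 24 mm gap, which is never closed on it, and turn the tool clockwise so the fingertips push.

Emit:
apply_moves(
  series=[2,1.5,-2,0,0,-0.17,0.43,4,3,-4,0,0,-0.34,0.43,6,4.5,-7,0,0,-0.51,0.43,7.3,5.7,-11,0,0,-0.68,0.43,7.3,5.7,-11,0,0,-0.68,0.43],
)

```text
clock: 2.08
position: [0.4514, -0.0442, 0.1485]
orientation: [0.991, -0.135, -0.003, -0.001]
force: [0.8, -0.9, 0.9]
gripper_width: 0.024
```

```bash
python3 - <<'E'
from h import *
im,K,R,t=cam("wrist"); save("w2.png",im)
s=ctrl.read_state();print(s["position"],s["joints"],s["gripper_width"],Ro.from_quat(s["orientation"]).as_matrix(),s["wrist_torque"],s["joint_vel"])
for P in ((.4522,-.0435,.092),(.4522+.028*.964,-.0435-.028*.267,.092)): print(proj(K,R,t,P))
E
```

```text
[ 0.45187405 -0.04473383  0.15013616] [ 0.44223457  0.25106941 -0.46160564  2.0867992   0.14768388  0.83734072
 -1.94357419] 0.02431932507682834 [[ 9.64717184e-01 -2.63273272e-01 -2.81758617e-03]
 [-2.63270470e-01 -9.64721147e-01  1.32950630e-03]
 [-3.06820843e-03 -5.40810339e-04 -9.99995147e-01]] [-0.01619033  0.02618715 -0.01082355] [ 0.01756133 -0.05161969 -0.00353659 -0.01473662 -0.00782018  0.01621294
  0.0498394 ]
[259.19458504 218.63957437]
[259.28009361 176.33462615]
```

View pics/w2.png

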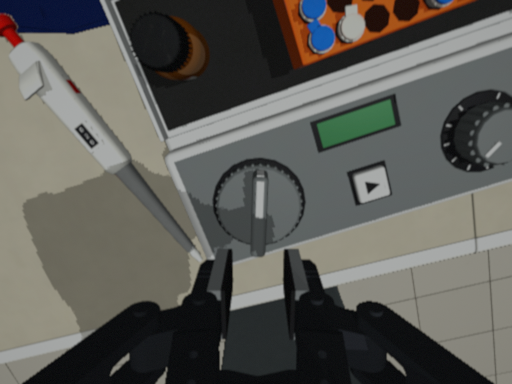

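The bar lies vertical in the picture at column 260, between the finger columns, so it is aligned. Clockwise turning lowers joint 7, now at -1.94. I'll first turn the tool half a turn counterclockwise to gain range.

Emit:
apply_moves(
  series=[0,0,2,0,0,0.18,0.43,0,0,2,0,0,0.36,0.43,0,0,2,0,0,0.54,0.43,0,0,2,0,0,0.72,0.43,0,0,2,0,0,0.9,0.43],
)

```text
clock: 2.75
position: [0.452, -0.0462, 0.1718]
orientation: [0.949, 0.316, -0.001, 0.001]
force: [0.3, 0.1, -0.2]
gripper_width: 0.0245
```

Emit:
apply_moves(
  series=[0,0,0,0,0,0.18,0.43,0,0,0,0,0,0.36,0.43,0,0,0,0,0,0.54,0.43,0,0,0,0,0,0.72,0.43,0,0,0,0,0,0.9,0.43],
)

```text
clock: 3.38
position: [0.4522, -0.0477, 0.1733]
orientation: [0.714, 0.7, -0.0, 0.003]
force: [-0.9, -0.2, 0.6]
gripper_width: 0.0242
```

Emit:
apply_moves(
  series=[0,0,0,0,0,0.18,0.43,0,0,0,0,0,0.36,0.43,0,0,0,0,0,0.54,0.43,0,0,0,0,0,0.72,0.43,0,0,0,0,0,0.9,0.43],
)

```text
clock: 4.0
position: [0.4522, -0.0494, 0.1747]
orientation: [0.334, 0.942, -0.0, 0.003]
force: [0.3, -0.8, -0.6]
gripper_width: 0.0245
```

Emit:
apply_moves(
  series=[0,0,0,0,0,0.18,0.43,0,0,0,0,0,0.36,0.43,0,0,0,0,0,0.44,0.43,0,0,0,0,0,0.44,0.43],
)

```text
clock: 4.5
position: [0.4522, -0.0508, 0.1756]
orientation: [0.12, 0.993, -0.0, 0.004]
force: [-0.2, 0.5, 0.4]
gripper_width: 0.0242
```

```bash
cat > st.py <<'E'
from h import *
s=ctrl.read_state();M=Ro.from_quat(s["orientation"]).as_matrix()
print("t",s["clock"],"p",s["position"].round(4),"yaw(x)",np.degrees(np.arctan2(M[1,0],M[0,0])).round(1),"j7",s["joints"][6].round(3),"F",s["force"].round(2),"M",s["wrist_torque"].round(3))
E
python3 - <<'E'
from st import *
im,K,R,t=cam("wrist"); np.savez("w3.npz",im=im,K=K,R=R,t=t)
p=proj(K,R,t,(.4525,-.0435,.092));print(p,proj(K,R,t,(.4525+.028*.964,-.0435-.028*.267,.092)),proj(K,R,t,(.4525,-.0435,.067)))
x,y=p.astype(int);x=max(x,100);y=max(y,100);o=im[y-80:y+80,x-100:x+100];print(x,y);save("w3.png",cv2.resize(o,None,fx=3,fy=3,interpolation=3))
E
```

```text
t 4.5 p [ 0.4522 -0.0508  0.1756] yaw(x) 166.2 j7 1.051 F [-0.21  0.55  0.42] M [ 0.009 -0.02   0.007]
[264.78890446 205.49277029] [263.43751752 240.79077836] [264.12568498 194.72354322]
264 205
```

View pics/w3.png

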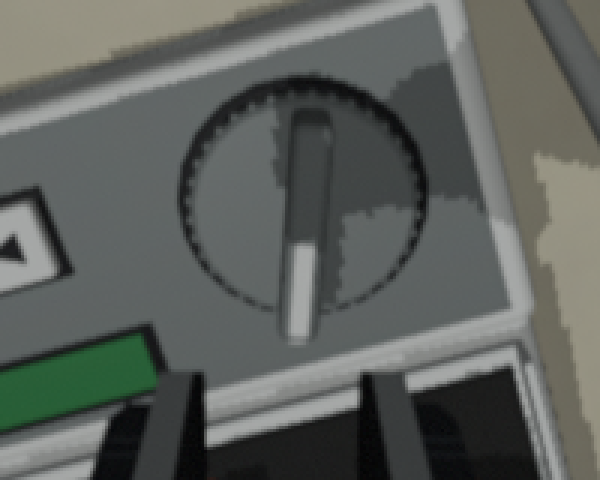

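```bash
python3 - <<'E'
from h import *
W=np.load("w3.npz");K,R,t=[W[k] for k in("K","R","t")]
f=lambda c,z:onz(K,R,t,np.array(c)/3+[164,125],z)
a,b=f((299,341),.092),f((312,112),.092);print(a,b,(a+b)/2,np.linalg.norm(a-b),np.degrees(np.arctan2(*(a-b)[1::-1])))
print("disc",f((304,193),.067))
s=ctrl.read_state()
T=np.eye(4)
T[:3,:3]=np.array([[.964717,-.263273,-.0028],[-.26327,-.96472,.00133],[-.00307,-.00054,-1]]);T[:3,3]=[.45187,-.04473,.15014]
T=T@np.array(ctrl.capture("wrist")["hand_eye"]);R=T[:3,:3].T;t=-R@T[:3,3]
print("w2 disc",onz(K,R,t,(259.5,203),.068), onz(K,R,t,(261,172),.092))
E
```

```text
[ 0.47783665 -0.0504034   0.092     ] [ 0.42230229 -0.03402322  0.092     ] [ 0.45006947 -0.04221331  0.092     ] 0.057899703772356745 -16.43371844156417
disc [ 0.44839543 -0.04154238  0.067     ]
w2 disc [ 0.45516117 -0.04902249  0.068     ] [ 0.48255216 -0.05727345  0.092     ]
```

Emit:
apply_moves(
  series=[0,0.7,-3,0,0,-0.04,0.43,0,0.7,-6,0,0,-0.04,0.43,0,0.7,-7.2,0,0,-0.04,0.43,0,0.7,-7.2,0,0,-0.04,0.43],
)

```text
clock: 5.1
position: [0.4522, -0.0432, 0.1034]
orientation: [0.141, 0.99, -0.0, 0.003]
force: [-1.1, 0.6, 0.9]
gripper_width: 0.0246
```

```bash
python3 - <<'E'
from st import *
im,K,R,t=cam("wrist"); save("w4.png",im[130:384,100:420])
E
```

```text
t 5.1 p [ 0.4522 -0.0432  0.1034] yaw(x) 163.8 j7 0.864 F [-1.11  0.58  0.87] M [-0.055 -0.046 -0.025]
```

View pics/w4.png

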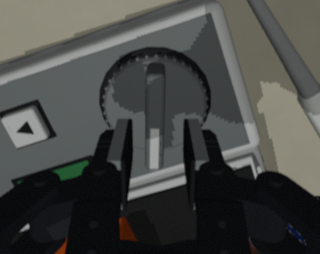

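The bar at column 155 sits centred between the fingers (130 and 185). Going down over it.

Emit:
apply_moves(
  series=[0,-0.05,-1.5,0,0,0,0.43,0,-0.05,-2.9,0,0,0,0.43,0,-0.05,-2.9,0,0,0,0.43],
)

```text
clock: 5.52
position: [0.4519, -0.0436, 0.074]
orientation: [0.141, 0.99, -0.0, 0.003]
force: [-0.4, 0.1, 0.2]
gripper_width: 0.0244
```

Emit:
apply_moves(
  series=[0,0,0,0,0,-0.15,0.43,0,0,0,0,0,-0.3,0.43,0,0,0,0,0,-0.4,0.43,0,0,0,0,0,-0.4,0.43],
)

```text
clock: 6.02
position: [0.4521, -0.0435, 0.0742]
orientation: [0.335, 0.942, -0.001, 0.003]
force: [-0.6, 0.6, 0.4]
gripper_width: 0.0241
```

```bash
python3 st.py
```

```text
t 6.025 p [ 0.4521 -0.0435  0.0742] yaw(x) 140.9 j7 0.47 F [-0.62  0.59  0.37] M [-0.034 -0.032  0.044]
```

Emit:
apply_moves(
  series=[0,0,0,0,0,-0.1,0.43,0,0,0,0,0,-0.2,0.43,0,0,0,0,0,-0.2,0.43],
)

```text
clock: 6.4
position: [0.4522, -0.0445, 0.0743]
orientation: [0.427, 0.904, -0.002, 0.003]
force: [0.7, -8.3, -2.1]
gripper_width: 0.0246
```

```bash
python3 st.py
```

```text
t 6.4 p [ 0.4522 -0.0445  0.0743] yaw(x) 129.5 j7 0.3 F [ 0.67 -8.26 -2.09] M [-1.65  -0.298  0.157]
```

Emit:
apply_moves(
  series=[0,0,0,0,0,-0.07,0.43,0,0,0,0,0,-0.14,0.43,0,0,0,0,0,-0.14,0.43],
)

```text
clock: 6.78
position: [0.4521, -0.0447, 0.0743]
orientation: [0.488, 0.873, -0.002, 0.003]
force: [0.9, -1.3, -0.1]
gripper_width: 0.0246
```

```bash
python3 st.py
```

```text
t 6.775 p [ 0.4521 -0.0447  0.0743] yaw(x) 121.6 j7 0.182 F [ 0.91 -1.35 -0.1 ] M [-0.371  0.027  0.047]
```

```bash
cat > bar.py <<'E'
from st import *
import sys
im,K,R,t=cam("wrist"); save(sys.argv[1]+".png",im[100:384,80:440])
hsv=cv2.cvtColor(im,cv2.COLOR_RGB2HSV); C=np.array([.4522,-.044,.092])
th=np.radians(np.arange(0,360,15)); poly=np.array([proj(K,R,t,C+.031*np.array([np.cos(a),np.sin(a),0])) for a in th])
mk=np.zeros(im.shape[:2],np.uint8);cv2.fillPoly(mk,[poly.astype(int)],1)
m=((hsv[...,2]>140)&(hsv[...,1]<50)&(mk>0)).astype(np.uint8)
n,l,st_,c=cv2.connectedComponentsWithStats(m)
for i in range(1,n):
    if st_[i,4]>25:
        p=np.argwhere(l==i)[:,::-1].astype(np.float32); vx,vy,x,y=cv2.fitLine(p,2,0,.01,.01).ravel()
        a=onz(K,R,t,(x-10*vx,y-10*vy),.092);b=onz(K,R,t,(x+10*vx,y+10*vy),.092);m_=(a+b)/2-C;d=b-a
        if d@m_<0:d=-d
        print(st_[i,4],c[i].round(1),"line dir",np.degrees(np.arctan2(d[1],d[0])).round(1),"radial",np.degrees(np.arctan2(m_[1],m_[0])).round(1),"r",np.linalg.norm(m_).round(4))
E
python3 bar.py w5
```

```text
t 6.775 p [ 0.4521 -0.0447  0.0743] yaw(x) 121.6 j7 0.182 F [ 0.91 -1.35 -0.1 ] M [-0.371  0.027  0.047]
447 [272.2 309.4] line dir -28.4 radial -24.6 r 0.0123
```

View pics/w5.png

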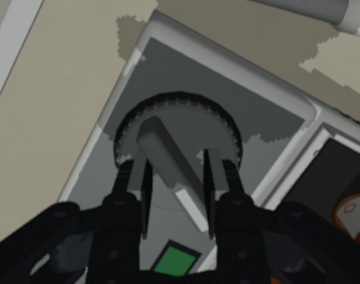

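The bar reads about -28.4° (turned about 12.5°), with the fingertip contact at tool angle minus 29.6°. It's just short of the first hump, as expected, so I'll continue slowly.

Emit:
apply_moves(
  series=[0,0,0,0,0,-0.06,0.43,0,0.05,0,0,0,-0.12,0.43,0,0.05,0,0,0,-0.18,0.43,0,0.05,0,0,0,-0.18,0.43],
)

```text
clock: 7.32
position: [0.4521, -0.0442, 0.0743]
orientation: [0.563, 0.827, -0.002, 0.003]
force: [0.2, -0.9, -1.0]
gripper_width: 0.0243
```

```bash
python3 bar.py w6
```

```text
t 7.325 p [ 0.4521 -0.0442  0.0743] yaw(x) 111.5 j7 0.028 F [ 0.15 -0.88 -1.02] M [-0.302  0.052  0.077]
459 [271.4 311. ] line dir -39.5 radial -37.0 r 0.0123
```

Emit:
apply_moves(
  series=[0,0,0,0,0,-0.04,0.43,0,0,0,0,0,-0.08,0.43,0,0,0,0,0,-0.08,0.43],
)

```text
clock: 7.75
position: [0.4522, -0.0439, 0.0743]
orientation: [0.595, 0.803, -0.002, 0.003]
force: [0.4, 0.7, -0.5]
gripper_width: 0.0242
```

```bash
python3 bar.py w7; python3 - <<'E'
from h import *
S,_,_,_=cam("scene"); s0=np.load("scene0.npz")["im"]
save("sc7.png",np.hstack([cv2.resize(a[175:215,245:290],None,fx=8,fy=8,interpolation=3) for a in(s0,S)]))
E
```

```text
t 7.75 p [ 0.4522 -0.0439  0.0743] yaw(x) 106.9 j7 -0.041 F [ 0.38  0.67 -0.45] M [ 0.017  0.033 -0.03 ]
457 [269.9 312.2] line dir -46.9 radial -45.1 r 0.0124
```

Click 1 is done: the bar reads -46.9° with zero force. Now clicks 2 and 3, each with a check.

Emit:
apply_moves(
  series=[0,0,0,0,0,-0.12,0.43,0,0,0,0,0,-0.24,0.43,0,0,0,0,0,-0.36,0.43,0,0,0,0,0,-0.43,0.43,0,0,0,0,0,-0.5,0.43],
)

```text
clock: 8.48
position: [0.452, -0.044, 0.0743]
orientation: [0.776, 0.631, -0.003, 0.002]
force: [-0.7, -0.7, 0.9]
gripper_width: 0.0245
```

Emit:
apply_moves(
  series=[0,0,0,0,0,0,0.43,0,0,0,0,0,0,0.43],
)

```text
clock: 8.72
position: [0.4521, -0.044, 0.0743]
orientation: [0.775, 0.632, -0.003, 0.002]
force: [0.5, 0.3, 1.0]
gripper_width: 0.0244
```

```bash
python3 bar.py w8
```

```text
t 8.725 p [ 0.4521 -0.044   0.0743] yaw(x) 78.3 j7 -0.471 F [0.54 0.33 1.03] M [ 0.012  0.002 -0.006]
52 [189.  285.9] line dir 74.2 radial 163.9 r 0.0305
466 [272.3 311.4] line dir -73.5 radial -73.7 r 0.0121
```

Emit:
apply_moves(
  series=[0,0,0,0,0,-0.12,0.43,0,0,0,0,0,-0.24,0.43,0,0,0,0,0,-0.36,0.43,0,0,0,0,0,-0.44,0.43,0,0,0,0,0,-0.52,0.43],
)

```text
clock: 9.4
position: [0.4523, -0.0439, 0.0743]
orientation: [0.912, 0.41, -0.003, 0.001]
force: [2.0, 0.0, -0.7]
gripper_width: 0.0241
```

Emit:
apply_moves(
  series=[0,0,0,0,0,0,0.43,0,0,0,0,0,0,0.43],
)

```text
clock: 9.65
position: [0.4523, -0.0439, 0.0743]
orientation: [0.911, 0.411, -0.003, 0.001]
force: [-0.6, -0.1, -0.7]
gripper_width: 0.0246
```

```bash
python3 bar.py w9
```

```text
t 9.65 p [ 0.4523 -0.0439  0.0743] yaw(x) 48.6 j7 -0.92 F [-0.64 -0.07 -0.66] M [ 0.057 -0.042  0.012]
484 [273.3 311.9] line dir -103.5 radial -106.5 r 0.0128
526 [241.1 335.3] line dir -80.4 radial -152.0 r 0.026
```

Click 3 is reached (about -105°). Now the fourth.

Emit:
apply_moves(
  series=[0,0,0,0,0,-0.12,0.43,0,0,0,0,0,-0.24,0.43,0,0,0,0,0,-0.36,0.43,0,0,0,0,0,-0.44,0.43,0,0,0,0,0,-0.52,0.43],
)

```text
clock: 10.32
position: [0.4527, -0.044, 0.0744]
orientation: [0.987, 0.162, -0.003, 0.0]
force: [1.6, -0.6, -0.8]
gripper_width: 0.0247
```

Emit:
apply_moves(
  series=[0,0,0,0,0,0,0.43,0,0,0,0,0,0,0.43],
)

```text
clock: 10.58
position: [0.4526, -0.044, 0.0743]
orientation: [0.987, 0.163, -0.003, 0.0]
force: [-0.1, -0.3, -0.4]
gripper_width: 0.0243
```

```bash
python3 bar.py w10
```

```text
t 10.575 p [ 0.4526 -0.044   0.0743] yaw(x) 18.8 j7 -1.37 F [-0.09 -0.29 -0.36] M [-0.068 -0.06   0.021]
1791 [257.9 326.2] line dir 114.8 radial -166.3 r 0.0201
```

No contact force remains. I'll back the tool off to mid-play, lift straight up and look.

Emit:
apply_moves(
  series=[0,0,0,0,0,0.15,0.43,0,0,0,0,0,0.35,0.43,0,0,2,0,0,0.38,0.43,0,0,6,0,0,0.38,0.43,0,0,10,0,0,0.38,0.43],
)

```text
clock: 11.25
position: [0.4523, -0.044, 0.1753]
orientation: [0.938, 0.347, -0.003, 0.001]
force: [0.8, 0.3, 0.2]
gripper_width: 0.0243
```

Emit:
apply_moves(
  series=[-3,-3,3,0,0,0,1,-3,-3,3,0,0,0,1,-3,-3,3,0,0,0,1],
)

```text
clock: 11.62
position: [0.4223, -0.0739, 0.2051]
orientation: [0.938, 0.348, -0.003, 0.001]
force: [-0.1, 0.6, 0.2]
gripper_width: -0.0
```

```bash
python3 - <<'E'
from st import *
im,K,R,t=cam("wrist"); np.savez("w11.npz",im=im,K=K,R=R,t=t)
p=proj(K,R,t,(.449,-.084,.08));print(p)
x=int(np.clip(p[0]-130,0,252));y=int(np.clip(p[1]-90,0,190));print(x,y)
save("w11.png",cv2.resize(im[y:y+195,x:x+260],None,fx=3,fy=3,interpolation=3))
E
```

```text
t 11.625 p [ 0.4223 -0.0739  0.2051] yaw(x) 40.7 j7 -0.819 F [-0.13  0.64  0.23] M [-0.04  -0.075 -0.032]
[290.38442468 174.60904203]
160 84
```

View pics/w11.png

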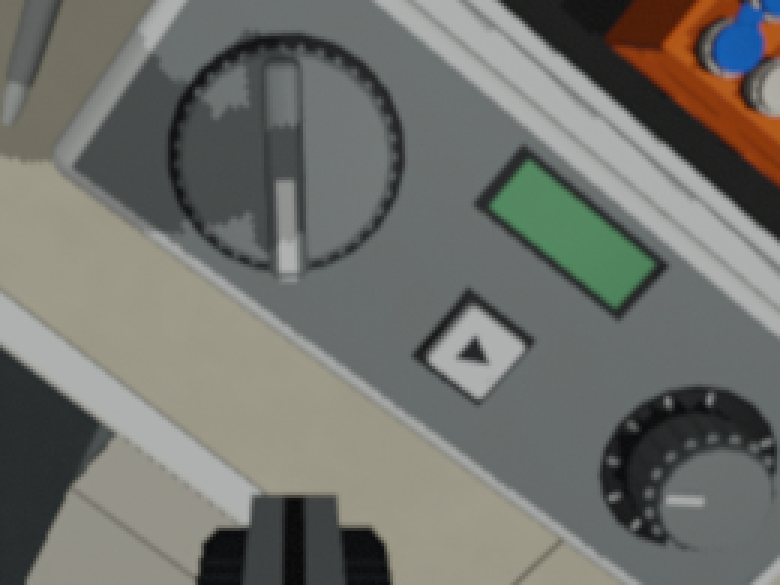

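```bash
python3 - <<'E'
from h import *
W=np.load("w11.npz");K,R,t=[W[k] for k in("K","R","t")]
f=lambda c,z:onz(K,R,t,np.array(c)/3+[160,84],z)
a,b=f((288,268),.092),f((283,62),.092);print((a+b)/2,np.linalg.norm(a-b),np.degrees(np.arctan2(*(a-b)[1::-1])))
a,b=f((288,238),.092),f((285,180),.092);print(np.degrees(np.arctan2(*(a-b)[1::-1])))
print("disc",f((286,150),.067)); print("key",f((478,350),.067))
d=f((650,500),.083)-f((688,501),.083);print(f((685,501),.083))
E
```

```text
[ 0.45307495 -0.04241117  0.092     ] 0.05210626252051117 -138.04919202980605
-136.49453159811642
disc [ 0.45394218 -0.04154692  0.067     ]
key [ 0.44644779 -0.12283292  0.067     ]
[ 0.45452371 -0.19583366  0.083     ]
```

The bar went from about -16° to -137°, which is 121° or four clicks. The fingers are shut, so now to the key at (0.4455,-0.124).

Emit:
apply_moves(
  series=[1.2,-2.5,-4,0,0,0,1,2.3,-5,-8,0,0,0,1,2.3,-5,-12,0,0,0,1,2.3,-5,-12.5,0,0,0,1,2.3,-5,-12.5,0,0,0,1],
)

```text
clock: 12.3
position: [0.4456, -0.1228, 0.0802]
orientation: [0.937, 0.348, -0.004, 0.0]
force: [0.3, -0.4, 0.3]
gripper_width: -0.0002
```

```bash
python3 st.py
```

```text
t 12.3 p [ 0.4456 -0.1228  0.0802] yaw(x) 40.8 j7 -0.839 F [ 0.31 -0.38  0.31] M [ 0.003  0.016 -0.055]
```

Emit:
apply_moves(
  series=[0,0,-0.6,0,0,0,1,0,0,-1.1,0,0,0,1,0,0,-1.4,0,0,0,1,0,0,-1.4,0,0,0,1],
)

```text
clock: 12.8
position: [0.4457, -0.1228, 0.0662]
orientation: [0.937, 0.348, -0.004, 0.0]
force: [-0.3, 0.4, 1.9]
gripper_width: 0.0001
```

Contact is at z about 0.066. I'll press further in small steps.

Emit:
apply_moves(
  series=[0,0,-0.15,0,0,0,1,0,0,-0.3,0,0,0,1,0,0,-0.3,0,0,0,1],
)

```text
clock: 13.18
position: [0.4458, -0.1228, 0.0632]
orientation: [0.937, 0.349, -0.004, 0.0]
force: [-1.1, -0.0, 3.4]
gripper_width: -0.0004
```

Emit:
apply_moves(
  series=[0,0,-0.1,0,0,0,1,0,0,-0.15,0,0,0,1,0,0,-0.15,0,0,0,1],
)

```text
clock: 13.55
position: [0.4459, -0.1229, 0.0625]
orientation: [0.937, 0.349, -0.004, 0.001]
force: [-8.1, 3.2, 26.3]
gripper_width: 0.0004
```

The key is bottomed: the force jumped to 26 N at z 0.0625. Releasing straight up and clear.

Emit:
apply_moves(
  series=[0,0,0.8,0,0,0,1,0,0,3,0,0,0,1,0,0,8,0,0,0,1,-2,3,13,0,0,0,1,-2,5,14,0,0,0,1],
)

```text
clock: 14.18
position: [0.4261, -0.0722, 0.2052]
orientation: [0.937, 0.348, -0.002, 0.002]
force: [-0.3, -0.7, 0.1]
gripper_width: -0.0001
```

Emit:
apply_moves(
  series=[0,0,0,0,0,0,1,0,0,0,0,0,0,1,0,0,0,0,0,0,1],
)

```text
clock: 14.55
position: [0.4258, -0.0728, 0.2042]
orientation: [0.937, 0.348, -0.003, 0.001]
force: [-0.1, 0.2, -1.1]
gripper_width: 0.0001
```

```bash
python3 - <<'E'
from st import *
im,K,R,t=cam("wrist"); np.savez("w12.npz",im=im,K=K,R=R,t=t)
p=proj(K,R,t,(.449,-.084,.08));x=int(np.clip(p[0]-130,0,252));y=int(np.clip(p[1]-90,0,190));print(x,y)
save("w12.png",cv2.resize(im[y:y+195,x:x+260],None,fx=3,fy=3,interpolation=3))
E
```

```text
t 14.55 p [ 0.4258 -0.0728  0.2042] yaw(x) 40.7 j7 -0.828 F [-0.08  0.24 -1.07] M [-0.013 -0.007  0.017]
158 88
```

View pics/w12.png

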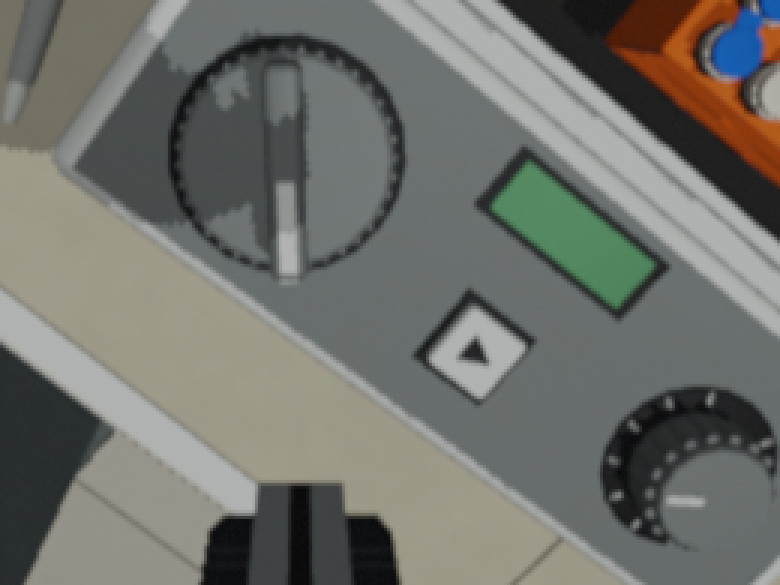

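The view matches the one before the press: the bar is unchanged at crop (288,270), the key at (476,350) is back up, and the speed knob's line is unchanged. Handing in.

```bash
python3 -c "
from workcell import ctrl
print(ctrl.close_job())"
```

```text
the job is handed in; nothing more can be done
None
```

I set the timer dial to four clicks clockwise, pressed the start key once, and handed the job in at about 14.6 s of robot time.

- **Dial:** I straddled the bar with the fingers held about 24 mm apart, never closed on it, and turned it one click at a time. The bar went from about -16° to -137°, roughly 121° against the 120° for four clicks. It rests there with no contact force.
- **Start key:** I then pressed it with the shut fingertips until it bottomed. The force jumped to 26 N at z 0.0625 m, against 0.063 m expected from the sizes given. I then let it come back up.
- **Final check:** The last picture shows the bar unchanged after the press, the key up, and the speed knob's line where it was. The part of the rack in view looks unmoved. The arm was clear of everything.

**Checks that disagreed:**
- **Dial centre:** wrist views from different sides put it 3–7 mm apart. The largest gap came from a picture taken before the arm had settled, so I used an average position.
- **Bar angle:** readings after each click scattered by about 2–3°, well below one click. The automatic reading at the fourth click failed, so I measured that angle from a picture after lifting clear.
- **Not rechecked:** the other bench items had no close look at the end, but the arm met no unexpected force near them.

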